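# Lay a tall carton down in the labelling jig

### The arm

A 6-joint arm with a two-finger parallel gripper is mounted at the origin on a cart in front of the work surface, level with it; the furniture and walls round the work are solid. World frame = base frame: x ahead of the robot, y to its left, z up, the work surface at z = 0. Lengths are in m, angles in rad, forces in N, time in s.
With the tool pointing down it reaches from about 0.4 to 0.825 m from the base axis. Payload 7 kg.
Tool frame: the origin (TCP) lies on the mounting face of the last link; the fingertips stand arm.tcp_to_tips ahead of it and the grasp point (between the pads) lies 159 mm ahead of it (arm.tcp_to_tips is the distance from the TCP to the fingertips, in m); z points along the fingers, y is the direction in which the jaws open and shut (so a half turn about z gives the same grasp; the last joint's range is limited). The gripper opens to 88 mm and grips with 3 to 60 N. Pads are 19 mm wide; open, the fingers measure 130 mm over their backs; the gripper's body (78 mm by 193 mm) begins 47 mm behind the grasp point.
Start: joints at [1.434, 0.359, 0.012, 0, -1.224, -0.288], TCP at [0.278, 0.615, 0.405] pointing down, gripper open.
Joint ranges: [-3.07, 3.07], [-1.43, 2.12], [-1.02, 1.25], [-3.03, 1.67], [-3.05, -0], [-3.03, 3.03]. Speed limits (rad/s): [2.39, 2.39, 3.01, 3.14, 3.14, 3.14].

### API

Orientations are given as [roll, pitch, yaw] about the fixed x, y, z axes, in that order (R = Rz(yaw) Ry(pitch) Rx(roll)).
In Python, from station import arm, cams, job_done, finder gives the robot as it stands.
- The arm moves only by the tool play_rows, never from a script. Its argument "targets" is a list that holds one entry, the list of rows, each a list of 4 numbers: the shift along the tool's x, y, z in m, then the turn about the tool's z in degrees. A call has 1 to 5 rows; each row is the pose to reach, as a shift and turn from the pose commanded when the call began, along the tool's axes at that moment; what a row does not reach only later rows make up. A row lasts 1/8 s, in which the tool goes at most 62.5 mm and 10.7 degrees, less where a joint would pass 70% of its speed; a pose out of reach is approached as far as the arm can. A call with a gripper value outside its range is refused whole. "grip" is the closure in counts, from 0 (fully open) to 255 (shut), set as the call begins (left out, the last holds). The fingers move at their own pace and stop on an object; "newtons" is the grip in N (left out, the last holds). Time passes only in rows, so rows that repeat a pose let the fingers close. It gives the time, the measured TCP pose, the force and the opening at its end, in the units of the state.
- arm.get_state(): the state, without advancing time (a new reading comes with each control period).
- cams.grab_frame(name): name is "scene" or "top"; returns (picture, depth): 480x640x3 uint8, red, green, blue; 480x640 float32, m along the optical axis (not along the pixel's ray), 0 where there is no reading.
- cams.camera_params(name): a dict with "intrinsics" (3x3 intrinsics, pixels), "position" and "attitude" of the camera in the world. Camera axes: x right, y down, z forward; pixel columns grow to the right and rows downward; lengths in m; the calibration is good to about 2 mm. A picture is of the moment at which its call begins. camera_params takes no time and is no camera call.
- job_done(): hands the job in, once; it reports no verdict.
Trained networks look in the newest picture that a camera, given by its name, has taken for a name from the list of things; names that differ only in an ending like _2 or _b are one class to them, and where a whole thing is asked for, a point or a joint stands for the part that bears it (a point fixed in the world has none). Each returns a list of dicts, best first, with "score" (0 to 1); they miss things now and then, are a little off and sometimes report something else, mostly with a low value. They report only what shows in the picture. A call takes as long as a camera call. They do not tell look-alikes from the thing itself.
- finder.find_in(camera, query): "xyz" ([x, y, z] in m, in world coordinates, good to about 4 mm: the middle of the surface that is visible of it).
- finder.masks_of(camera, query): "mask" (480x640 bool, what is visible of it).
The state is a dict: "t": time; "q": joint angles; "qd": joint speeds; "joint_efforts": joint torques, N m; "eef_pos": TCP position; "ee_rot": TCP orientation; "force": force on the tool from outside, world axes, zero at the start; "moment": the same for the moment, N m; "width": finger opening in m.
Only numpy, scipy, OpenCV 4.12 (cv2) and the standard library are available. Lean on these libraries where they do the work, as an engineer would, in place of code of your own. Each camera call takes 0.05 s, during which the arm holds its last target. There are 200 camera calls.

### The job

Get the tall card carton ready for its label. Tip it over towards the end stop of the labelling jig so that it lies on its side on the jig's board, then slide it in between the fixed fence and the sprung cheek until its lid end meets the end stop. Bed it there firmly, pressing it on the stop with about 10 N but never more than 20 N, or the card is crushed. Leave it lying flat, square in the lane and snug against the stop, let go, and do not disturb the tape roll, the wooden stamp or the packed sweet beside the jig.

Things in the scene. Friction and masses are not known exactly. Their poses are not given: they have to be found in the camera images.
- carton: closed carton of plain brown card with paper belly band, loose, 0.25 to 0.5 kg; 70 mm thick (own x) x 90 wide (own y) x 165 tall (own z). Origin: centre of its bottom end; own z points to the lid end. Starts standing on the jig's board, own x along the lane within 0.12 rad. Tip it over its +x bottom edge, so that own z ends along the lane.
- carton_mid (a point): centre and balance point of the carton, 82.5 mm from its bottom end; axes as the carton's. Standing, it tips once past about 23 degrees, then falls freely and may slide a centimetre either way. Lying, it is 70 mm high, and its bottom end (90 wide x 70 high) faces away from the stop: the face to push on.
- label_jig: labelling jig, fixed: plywood board 495 x 190 mm, its top 12 mm above the worktop. Origin on the worktop at the middle of the lane's width; own x points along the lane to the end stop, own z up; board from x = -245 to +250 mm, y +-95 mm. Open and flat from x = -245 to +55 mm, where the carton stands at first, centred at x = -180 to -160 mm, within 10 mm of the lane's centre line.
- fence (a point): middle of the inner face of the fixed aluminium fence, half-way up (axes as the jig's; at jig x = 180, y = +46.5 mm). The fence is 40 mm high and straight from jig x = 118 to 245 mm; its mouth flares to jig y = +70 mm at x = 57 mm.
- cheek_face (a point): middle of the inner face of the white sprung cheek opposite the fence (jig x = 180, y = -40 mm at rest; axes as the jig's), straight from x = 143 to 230 mm, mouth flaring to y = -73 mm at x = 57 mm. It stands 3.5 mm inside the carton's width and yields sideways: 1 N to start, 0.35 N per mm. Sliding the carton in takes 4 to 9 N, more if it goes in crooked.
- stop_rail (a point): middle of the rail on which the end stop is clamped by a black thumb knob (jig x = 210, y = 0, height 46 mm; axes as the jig's). The stop, an upright plate with a black face 60 wide x 56 mm high, is clamped at a different place each time: its face lies up to 15 mm before or beyond this point, to be found by feel or sight. It does not yield: force rises steeply there.
- tape_roll: red roll of tape, 61 x 66 x 12 mm, lying on the worktop on the +y side of the jig, loose; origin at the centre of its underside. Leave alone.
- stamp: turned wooden stamp, 38 mm across, 55 mm tall, standing on the worktop on the +y side of the jig, loose; origin at the centre of its underside. Leave alone.
- pack_a: clear pack with one sweet, 65 x 61 x 35 mm, on the worktop on the +y side of the jig, loose; origin at the centre of its underside. Leave alone.
Not all that is in view belongs to the job. What is shaped like the carton but orange is not meant.

How it is judged:
By the outcome, as a careful person would: the job done as asked, in the order asked, and still so for the second after the job is handed in, with the robot touching nothing.
It also fails if it takes over 64 s, if anything falls off the work surface, if the arm or the gripper's body presses on something with over 40 N, if the wrist force passes 120 N, or if a joint passes its speed limit or range.

## Working session

There is one attempt and no reset: what is moved stays moved. The work goes in short steps, Python scripts to look and compute and a tool call to move; the robot and the scene stay as the last step left them, time stands still between calls to the robot, and variables do not carry over. Pictures are saved under pics/ and viewed, about 8 in all and at most 12, crops included, and the job is handed in when it is done.

Besides the shell and the picture viewer there is one more tool, called after "Emit:" as a command line: name --argument value ..., lists and objects as JSON in quotes. play_rows: Moves the arm, as the interface text tells. Its arguments: {"type":"object","properties":{"targets":{"type":"array","items":{"type":"array","items":{"type":"array","items":{"type":"number"}}}},"grip":{"type":"number"},"newtons":{"type":"number"}},"required":["targets"]}

```bash
mkdir -p pics; ls
python3 - <<'E'
from station import arm,cams,finder
import cv2,numpy as np
s=arm.get_state();print(s, arm.tcp_to_tips)
ims=[]
for c in("scene","top"):
    p,d=cams.grab_frame(c);cv2.imwrite(f"pics/{c}0.png",p[:,:,::-1]);np.save(f"{c}_d.npy",d)
    print(c,cams.camera_params(c))
    for q in("carton","label_jig","stop_rail","fence","cheek_face","tape_roll","stamp","pack_a"):
        print(q,[(np.round(r["xyz"],3).tolist(),round(r["score"],2)) for r in finder.find_in(c,q)][:3])
E
```

```text
pics
{'t': 0.0, 'q': array([ 1.43412105e+00,  3.59387736e-01,  1.10897620e-02, -3.57575990e-04,
       -1.22412191e+00, -2.88083506e-01]), 'qd': array([ 0.00077797, -0.00030909, -0.00053759, -0.00015177, -0.00078274,
        0.00012912]), 'joint_efforts': array([-5.10669415e-04, -5.82716596e+01,  2.93052578e+01,  6.99744388e+00,
        6.94673668e-03, -1.64726471e-04]), 'eef_pos': array([0.27809839, 0.6148413 , 0.40373402]), 'ee_rot': array([ 3.13994049e+00, -1.39027390e-04, -4.24880439e-01]), 'force': array([-0.71181677,  0.51972485, -1.13649338]), 'moment': array([ 0.04650935, -0.01865558, -0.00238276]), 'width': 0.08738167095314932} 0.1781
scene {'intrinsics': array([[470.01115687,   0.        , 316.96066961],
       [  0.        , 470.01115687, 238.67708642],
       [  0.        ,   0.        ,   1.        ]]), 'position': array([0.01025586, 0.56299554, 0.54743659]), 'attitude': array([-2.14616961, -0.02567677, -2.19995661])}
carton [([0.647, 0.39, 0.11], 0.87), ([0.446, 0.323, 0.129], 0.58)]
label_jig [([0.478, 0.14, 0.013], 0.87)]
stop_rail [([0.48, 0.135, 0.013], 0.64)]
fence
[... 326 characters left out ...]
204587, 242.69829026],
       [  0.        ,   0.        ,   1.        ]]), 'position': array([0.41498641, 0.14882963, 1.14740845]), 'attitude': array([-2.99461325, -0.01911635, -1.56933502])}
carton [([0.684, 0.367, 0.166], 0.84), ([0.469, 0.298, 0.176], 0.72), ([0.517, 0.107, 0.011], 0.39)]
label_jig [([0.517, 0.106, 0.013], 0.89)]
stop_rail [([0.513, 0.113, 0.012], 0.93), ([0.662, 0.169, 0.019], 0.43)]
fence [([0.517, 0.106, 0.015], 0.64), ([0.474, 0.293, 0.174], 0.35)]
cheek_face [([0.5, -0.035, 0.054], 0.62)]
tape_roll [([0.677, 0.086, 0.013], 0.86), ([0.518, 0.108, 0.011], 0.65), ([0.472, 0.294, 0.177], 0.25)]
stamp [([0.657, 0.169, 0.018], 0.64)]
pack_a [([0.662, 0.256, 0.033], 0.56)]
```

View pics/scene0.png

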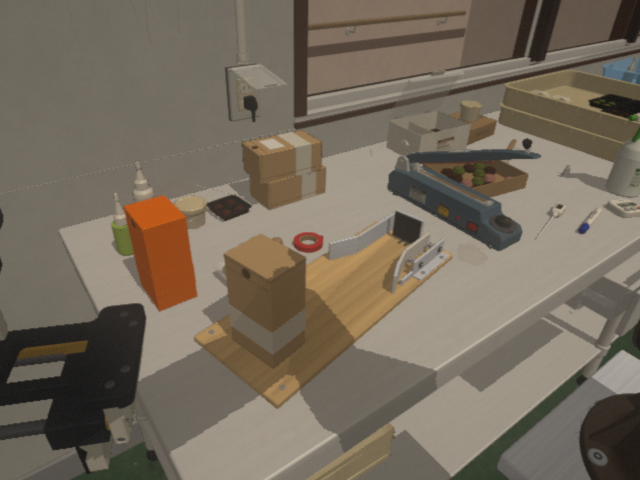

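View pics/top0.png

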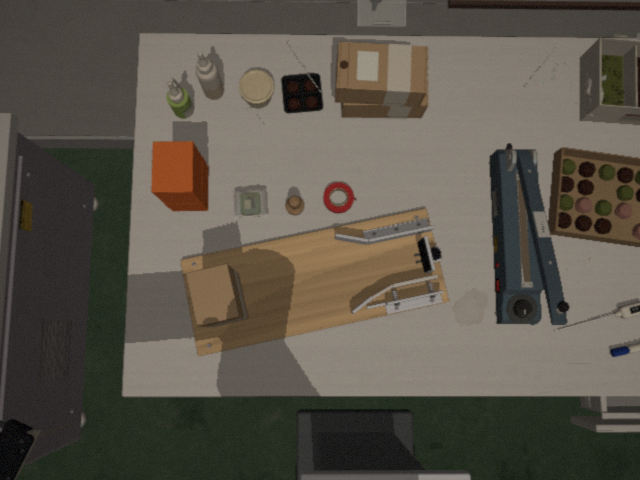

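The target is the plain brown carton standing on the board (scene ≈ (265,300), top ≈ (215,295)). The orange box (top (180,175)) is the decoy. The stacked boxes (top (382,75)) are too far away and not on the jig. Next I measure the jig, carton and stop, with an enlarged crop to confirm.

```bash
cat > h.py <<'E'
import numpy as np,cv2
from scipy.spatial.transform import Rotation as R
from station import arm,cams,finder,job_done
def cloud(c):
    p,d=cams.grab_frame(c);k=cams.camera_params(c);K=k["intrinsics"]
    v,u=np.mgrid[:480,:640]
    P=np.stack([(u-K[0,2])/K[0,0]*d,(v-K[1,2])/K[1,1]*d,d],-1)
    W=P@R.from_euler("xyz",k["attitude"]).as_matrix().T+k["position"];W[d==0]=np.nan
    return p,W
def proj(c,X):
    k=cams.camera_params(c);K=k["intrinsics"]
    q=(np.atleast_2d(X)-k["position"])@R.from_euler("xyz",k["attitude"]).as_matrix()
    return q[:,:2]/q[:,2:]*K[0,0]+K[:2,2]
def rect(W,m):
    return cv2.minAreaRect((W[m][:,:2]*1000).astype(np.float32))
E
python3 - <<'E'
from h import *
p,W=cloud("top");z=W[...,2]
near=(abs(W[...,0]-.5)<.2)&(abs(W[...,1]-.11)<.32)
print("table z",np.nanmedian(z[near&(z<.007)]))
r0=finder.masks_of("top","label_jig")
hsv=cv2.cvtColor(p,cv2.COLOR_RGB2HSV)
m=np.zeros((480,640),bool)
for r in r0[:1]: m|=r["mask"]
print("jig mask",m.sum()); b=m&(abs(z-.012)<.006)
b=cv2.morphologyEx(b.astype(np.uint8),cv2.MORPH_OPEN,np.ones((5,5)))>0
r=rect(W,b);print("board",r,"z",np.nanmedian(z[b]));print(cv2.boxPoints(r))
ct=near&(z>.165)&(z<.19)&(abs(W[...,0]-.47)<.1)&(abs(W[...,1]-.29)<.1)
r=rect(W,ct);print("cartontop",r,np.nanmedian(z[ct]));print(cv2.boxPoints(r))
o=p.copy();o[b]=(o[b]//2+np.array([0,100,0])).astype(np.uint8);o[ct]=[255,0,255]
cr=np.hstack([p[190:360,160:460],o[190:360,160:460]])
cv2.imwrite("pics/crop1.png",cv2.resize(np.vstack([p[190:360,160:460],o[190:360,160:460]]),None,fx=1.75,fy=1.75,interpolation=2)[:,:,::-1])
E
```

```text
table z -0.000261626312362484
jig mask 21931
board ((510.5798034667969, 133.64170837402344), (190.03514099121094, 495.55908203125), 12.289970397949219) z 0.01176604228855882
[[ 364.99756  355.5175 ]
 [ 470.482   -128.6848 ]
 [ 656.16205  -88.23407]
 [ 550.6776   395.9682 ]]
cartontop ((472.436279296875, 304.4058532714844), (90.59515380859375, 70.79573822021484), 14.06765079498291) 0.1769311677455675
[[419.89313 327.73175]
 [437.10126 259.0592 ]
 [524.97943 281.07996]
 [507.7713  349.7525 ]]
```

View pics/crop1.png

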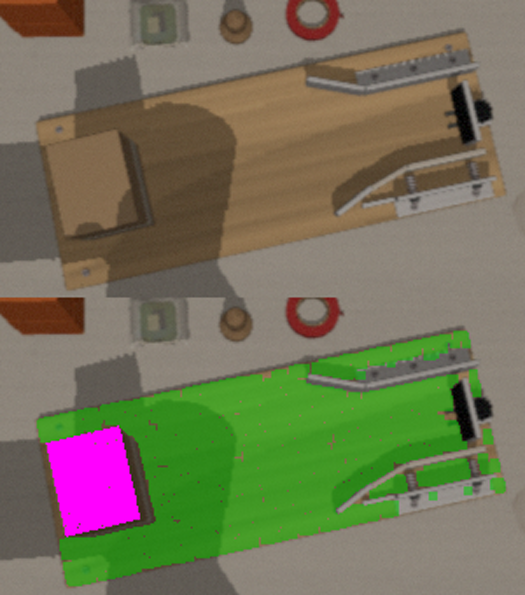

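The crop confirms the plain brown carton: top face 90.6 x 70.8 mm at z = 0.177. The board fit is 190 x 495.5 mm, matching its spec. The jig origin is (0.510, 0.136) with lane direction (0.213, -0.977). The carton is at jig (-172, -1) and yawed about 1.8°. I'll move behind it with the jaws across the lane, partly open.

Emit:
play_rows --targets '[[[0.052, 0.029, 0, 10.6], [0.105, 0.058, 0, 21.3], [0.157, 0.086, 0, 32], [0.21, 0.115, 0, 42.7], [0.262, 0.144, 0, 53.4]]]' --grip 110 --newtons 20

```text
t: 1.62
eef_pos: [0.4584, 0.3741, 0.405]
ee_rot: [-3.141, 0.0, -1.363]
force: [0.5, -0.2, -0.2]
width: 0.0506
```

Emit:
play_rows --targets '[[[0, 0, 0.02, 0], [0, 0, 0.045, 0], [0, 0, 0.07, 0], [0, 0, 0.07, 0]]]'

```text
t: 2.12
eef_pos: [0.4572, 0.3752, 0.333]
ee_rot: [3.139, -0.002, -1.357]
force: [0.3, -1.0, 0.2]
width: 0.05
```

```bash
cat >> h.py <<'E'
xd=np.array([.2129,-.9771]);yd=np.array([.9771,.2129]);O=np.array([.5100,.1361])
def jig(P): P=np.asarray(P)[...,:2]-O; return np.stack([P@xd,P@yd],-1)
def st():
    s=arm.get_state();f=s["force"]
    print("t",round(s["t"],2),"jig",jig(s["eef_pos"]).round(4),"tipz",(s["eef_pos"][2]-arm.tcp_to_tips).round(4),"yaw-jig",np.round(np.degrees(s["ee_rot"][2])+77.71,2),"F",jig(f[:2]+O).round(1),f[2].round(1),"w",round(s["width"],3))
E
python3 -c "from h import *;st();print(arm.get_state()['ee_rot'])"
```

```text
t 2.12 jig [-0.2449 -0.0006] tipz 0.1549 yaw-jig -0.05 F [1.  0.1] 0.2 w 0.05
[ 3.13881722e+00 -2.39086437e-03 -1.35714201e+00]
```

Emit:
play_rows --targets '[[[0.01, 0, 0, 0], [0.02, 0, 0, 0], [0.028, 0, 0, 0], [0.036, 0, 0, 0], [0.044, 0, 0, 0]]]'

```text
t: 2.75
eef_pos: [0.4671, 0.3323, 0.3351]
ee_rot: [-3.141, 0.001, -1.357]
force: [-0.1, 0.7, 0.3]
width: 0.0499
```

Emit:
play_rows --targets '[[[0.008, 0, 0, 0], [0.016, 0, 0, 0], [0.022, 0, 0, 0], [0.028, 0, 0, 0], [0.033, 0, 0, 0]]]'

```text
t: 3.38
eef_pos: [0.474, 0.3001, 0.3346]
ee_rot: [3.141, -0.0, -1.357]
force: [0.4, 0.0, 0.3]
width: 0.0498
```

Run:
```python
from h import *
st();p,W=cloud("scene");cv2.imwrite("pics/s2.png",p[180:430,180:470,::-1])
```

```text
t 3.38 jig [-0.1679 -0.0003] tipz 0.1565 yaw-jig -0.04 F [0.1 0.4] 0.3 w 0.05
```

View pics/s2.png

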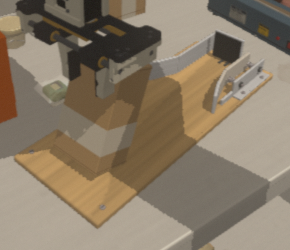

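The carton is leaning on its front edge (band at about (105,135) in the crop), close to balance. I'll nudge it on slowly.

Emit:
play_rows --targets '[[[0.004, 0, 0, 0], [0.008, 0, 0, 0], [0.012, 0, 0, 0], [0.016, 0, 0, 0], [0.02, 0, 0, 0]]]'

```text
t: 4.05
eef_pos: [0.4782, 0.2808, 0.3347]
ee_rot: [-3.142, 0.0, -1.357]
force: [0.1, 0.3, 0.2]
width: 0.0498
```

Emit:
play_rows --targets '[[[0, 0, 0, 0], [0, 0, 0, 0], [0, 0, 0, 0], [0, 0, 0, 0], [0, 0, 0, 0]]]'

```text
t: 4.68
eef_pos: [0.4781, 0.2811, 0.3347]
ee_rot: [-3.142, 0.0, -1.357]
force: [-0.4, -0.2, 0.9]
width: 0.0498
```

Run:
```python
from h import *
st();p,W=cloud("scene");cv2.imwrite("pics/s3.png",p[180:430,180:470,::-1])
J=jig(W);z=W[...,2]
m=(abs(z-.082)<.008)&(abs(J[...,1])<.07)&(abs(J[...,0])<.2);print(m.sum(),rect(np.dstack([J,z]),m) if m.any() else "")
```

```text
t 4.67 jig [-0.1484 -0.0003] tipz 0.1566 yaw-jig -0.02 F [ 0.1 -0.5] 0.9 w 0.05
3622 ((-48.785369873046875, 1.9989356994628906), (169.01690673828125, 93.89380645751953), 0.028971390798687935)
```

View pics/s3.png

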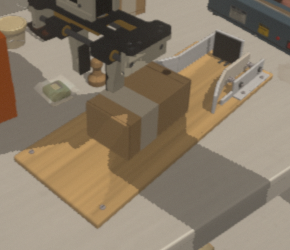

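It's lying flat and square, spanning jig x -133 to +36 mm. I'll back off, descend behind the bottom end, and measure the stop face.

Emit:
play_rows --targets '[[[-0.015, 0, 0, 0], [-0.03, 0, 0.02, 0], [-0.03, 0, 0.055, 0], [-0.03, 0, 0.09, 0], [-0.03, 0, 0.118, 0]]]'

```text
t: 5.35
eef_pos: [0.4715, 0.311, 0.2153]
ee_rot: [3.141, -0.0, -1.356]
force: [1.0, -0.5, -0.2]
width: 0.0496
```

Run:
```python
from h import *
st()
for c in("top","scene"):
    p,W=cloud(c);J=jig(W);z=W[...,2]
    m=(abs(J[...,1])<.022)&(J[...,0]>.16)&(J[...,0]<.25)&(z>.03)
    a=J[m][:,0];print(c,m.sum(),"x",np.percentile(a,[0,5,25,50]).round(4),"z",np.percentile(z[m],[5,50,95]).round(3))
    print(np.histogram(a,bins=np.arange(.16,.25,.003)))
    m=(abs(J[...,0]-.18)<.03)&(abs(J[...,1]-.046)<.012)&(z>.02);print("fence y",np.percentile(J[m][:,1],[2,20,50]).round(4))
    m=(abs(z-.082)<.006)&(abs(J[...,1])<.07)&(J[...,0]>-.15)&(J[...,0]<.06);print("carton",rect(np.dstack([J,z]),m))
```

```text
t 5.35 jig [-0.1791 -0.0004] tipz 0.0372 yaw-jig -0.0 F [0.7 0.9] -0.2 w 0.05
top 340 x [0.2121 0.2126 0.2133 0.2168] z [0.036 0.054 0.078]
(array([  0,   0,   0,   0,   0,   0,   0,   0,   0,   0,   0,   0,   0,
         0,   0,   0,   0, 124,  51,  34,  22,   0,   1,  10,  21,  23,
        18,  19,  11]), array([0.16 , 0.163, 0.166, 0.169, 0.172, 0.175, 0.178, 0.181, 0.184,
       0.187, 0.19 , 0.193, 0.196, 0.199, 0.202, 0.205, 0.208, 0.211,
       0.214, 0.217, 0.22 , 0.223, 0.226, 0.229, 0.232, 0.235, 0.238,
       0.241, 0.244, 0.247]))
fence y [0.046  0.0465 0.0475]
carton ((-49.57042694091797, 2.2887306213378906), (164.900146484375, 90.90605926513672), 1.4531959295272827)
scene 442 x [0.2103 0.2119 0.2133 0.2144] z [0.033 0.058 0.079]
(array([  0,   0,   0,   0,   0,   0,   0,   0,   0,   0,   0,   0,   0,
         0,   0,   0,   6, 176, 216,  34,  10,   0,   0,   0,   0,   0,
         0,   0,   0]), array([0.16 , 0.163, 0.166, 0.169, 0.172, 0.175, 0.178, 0.181, 0.184,
       0.187, 0.19 , 0.193, 0.196, 0.199, 0.202, 0.205, 0.208, 0.211,
       0.214, 0.217, 0.22 , 0.223, 0.226, 0.229, 0.232, 0.235, 0.238,
       0.241, 0.244, 0.247]))
fence y [0.0457 0.0467 0.0474]
carton ((-49.19660949707031, 3.263336181640625), (167.39764404296875, 92.9594955444336), 0.22893460094928741)
```

Stop face is at jig x ≈ 0.213 (both views). The carton needs about 180 mm of travel, so the TCP should end near jig x 0.037.

Emit:
play_rows --targets '[[[0.012, 0, 0, 0], [0.024, 0, 0, 0], [0.034, 0, 0, 0], [0.042, 0, 0, 0], [0.05, 0, 0, 0]]]'

```text
t: 6.08
eef_pos: [0.4831, 0.2618, 0.2177]
ee_rot: [-3.139, 0.002, -1.357]
force: [-1.4, 4.3, 3.8]
width: 0.0498
```

Emit:
play_rows --targets '[[[0.01, 0, 0, 0], [0.02, 0, 0, 0], [0.03, 0, 0, 0], [0.04, 0, 0, 0], [0.05, 0, 0, 0]]]'

```text
t: 6.7
eef_pos: [0.4931, 0.212, 0.2166]
ee_rot: [3.142, 0.0, -1.357]
force: [-0.9, 4.3, 3.1]
width: 0.0496
```

Emit:
play_rows --targets '[[[0.01, 0, 0, 0], [0.02, 0, 0, 0], [0.03, 0, 0, 0], [0.04, 0, 0, 0], [0.05, 0, 0, 0]]]'

```text
t: 7.32
eef_pos: [0.504, 0.1634, 0.2166]
ee_rot: [-3.141, 0.0, -1.356]
force: [0.6, 5.2, 1.5]
width: 0.0498
```

Emit:
play_rows --targets '[[[0.008, 0, 0, 0], [0.016, 0, 0, 0], [0.024, 0, 0, 0], [0.03, 0, 0, 0], [0.036, 0, 0, 0]]]'

```text
t: 7.95
eef_pos: [0.5116, 0.1282, 0.2166]
ee_rot: [-3.141, 0.0, -1.356]
force: [0.4, 5.4, 0.9]
width: 0.0496
```

```bash
cat > c.py <<'E'
from h import *
import sys
st()
for c in("top","scene"):
    p,W=cloud(c);J=jig(W);z=W[...,2]
    m=(abs(z-.082)<.006)&(abs(J[...,1])<.044+.01*(c=="top"))&(J[...,0]>-.05)&(J[...,0]<.25)
    m=cv2.morphologyEx(m.astype(np.uint8),cv2.MORPH_OPEN,np.ones((5,5)))>0
    print(c,m.sum(),rect(np.dstack([J,z]),m),"x",np.percentile(J[m][:,0],[.5,99.5]).round(4))
    y0,x0=(180,260) if c=="scene" else (190,160)
    cv2.imwrite(f"pics/{c}{sys.argv[1]}.png",cv2.resize(p[y0:y0+180,x0:x0+310,::-1],None,fx=2,fy=2,interpolation=2))
E
python3 c.py 4
```

```text
t 7.95 jig [ 0.008  -0.0001] tipz 0.0385 yaw-jig -0.01 F [-5.2  1.6] 0.9 w 0.05
top 2588 ((117.19554138183594, 0.6400260925292969), (134.69940185546875, 89.99446105957031), 0.7264596223831177) x [0.0541 0.1838]
scene 710 ((91.66046142578125, 0.18560791015625), (87.67772674560547, 191.24893188476562), 89.90281677246094) x [-0.0025  0.1857]
```

View pics/scene4.png

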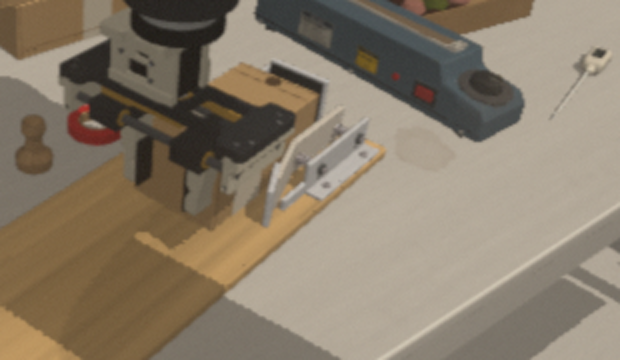

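The carton is in the lane and square (0.7°), with its lid at about 0.184, so about 29 mm remains. I'll advance more slowly.

Emit:
play_rows --targets '[[[0.004, 0, 0, 0], [0.008, 0, 0, 0], [0.012, 0, 0, 0], [0.016, 0, 0, 0], [0.019, 0, 0, 0]]]'

```text
t: 8.68
eef_pos: [0.5154, 0.1097, 0.2167]
ee_rot: [3.142, -0.0, -1.357]
force: [1.2, 3.5, -0.7]
width: 0.05
```

Emit:
play_rows --targets '[[[0.001, 0, 0, 0], [0.002, 0, 0, 0], [0.003, 0, 0, 0], [0.004, 0, 0, 0], [0.005, 0, 0, 0]]]'

```text
t: 9.3
eef_pos: [0.5164, 0.1051, 0.2167]
ee_rot: [-3.142, -0.0, -1.357]
force: [1.9, 2.8, -1.7]
width: 0.0498
```

```bash
python3 c.py 5
```

```text
t 9.3 jig [ 0.0316 -0.0003] tipz 0.0386 yaw-jig -0.02 F [-2.4  2.4] -1.7 w 0.05
top 2280 ((142.17665100097656, 1.3500137329101562), (132.6999053955078, 90.65457916259766), 0.3948102295398712) x [0.0802 0.2071]
scene 660 ((121.88074493408203, 0.2562294006347656), (87.26087188720703, 204.6693115234375), 89.66783142089844) x [0.021  0.2212]
```

Emit:
play_rows --targets '[[[0.0007, 0, 0, 0], [0.0014, 0, 0, 0], [0.002, 0, 0, 0], [0.0025, 0, 0, 0], [0.003, 0, 0, 0]]]'

```text
t: 10.02
eef_pos: [0.517, 0.1022, 0.2167]
ee_rot: [-3.142, 0.0, -1.357]
force: [1.4, 3.0, -0.7]
width: 0.0502
```

Emit:
play_rows --targets '[[[0.0003, 0, 0, 0], [0.0006, 0, 0, 0], [0.0009, 0, 0, 0]]]'

```text
t: 10.4
eef_pos: [0.5172, 0.1013, 0.2167]
ee_rot: [-3.142, -0.0, -1.357]
force: [2.1, 4.3, -0.9]
width: 0.0498
```

```bash
python3 -c "from h import *;st()"
```

```text
t 10.4 jig [ 0.0355 -0.0003] tipz 0.0386 yaw-jig -0.03 F [-3.8  2.9] -0.9 w 0.05
```

Emit:
play_rows --targets '[[[0.0003, 0, 0, 0], [0.0005, 0, 0, 0], [0.0007, 0, 0, 0]]]'

```text
t: 10.78
eef_pos: [0.5174, 0.1006, 0.2167]
ee_rot: [-3.142, 0.0, -1.357]
force: [1.2, 3.4, -0.9]
width: 0.0497
```

Emit:
play_rows --targets '[[[0.0002, 0, 0, 0], [0.0004, 0, 0, 0], [0.0005, 0, 0, 0]]]'

```text
t: 11.15
eef_pos: [0.5175, 0.1001, 0.2167]
ee_rot: [3.142, 0.0, -1.357]
force: [1.9, 4.1, -0.3]
width: 0.0497
```

```bash
python3 -c "from h import *;st()"
```

```text
t 11.15 jig [ 0.0367 -0.0004] tipz 0.0386 yaw-jig -0.03 F [-3.6  2.7] -0.3 w 0.05
```

Still sliding at about 4 N. I'll go on in small steps.

Emit:
play_rows --targets '[[[0.0002, 0, 0, 0], [0.0004, 0, 0, 0], [0.0006, 0, 0, 0]]]'

```text
t: 11.52
eef_pos: [0.5176, 0.0999, 0.2167]
ee_rot: [-3.141, 0.001, -1.357]
force: [1.0, 7.8, 0.5]
width: 0.0499
```

Emit:
play_rows --targets '[[[0.0002, 0, 0, 0], [0.0004, 0, 0, 0]]]'

```text
t: 11.78
eef_pos: [0.5177, 0.0998, 0.2167]
ee_rot: [-3.141, 0.001, -1.357]
force: [0.1, 10.1, -0.0]
width: 0.0498
```

Now in contact with the stop: wrist force is 10 N, of which about 4 N is sliding drag. A bit more gives about 10 N on the stop itself.

Emit:
play_rows --targets '[[[0.0002, 0, 0, 0], [0.0003, 0, 0, 0], [0.0003, 0, 0, 0]]]'

```text
t: 12.15
eef_pos: [0.5177, 0.0997, 0.2167]
ee_rot: [-3.141, 0.001, -1.357]
force: [-0.7, 11.0, 0.4]
width: 0.0495
```

Emit:
play_rows --targets '[[[0.0002, 0, 0, 0], [0.0004, 0, 0, 0], [0.0004, 0, 0, 0], [0.0004, 0, 0, 0]]]'

```text
t: 12.65
eef_pos: [0.5177, 0.0996, 0.2167]
ee_rot: [-3.141, 0.002, -1.357]
force: [-2.5, 13.2, -0.1]
width: 0.0496
```

```bash
python3 -c "from h import *;st()"
```

```text
t 12.65 jig [ 0.0373 -0.0002] tipz 0.0386 yaw-jig -0.05 F [-13.4   0.4] -0.1 w 0.05
```

13.4 N is steady, so about 10 N net on the stop. I'll ease off straight back, then lift clear.

Emit:
play_rows --targets '[[[-0.001, 0, 0, 0], [-0.004, 0, 0, 0], [-0.015, 0, 0, 0], [-0.04, 0, 0, 0], [-0.07, 0, 0, 0]]]'

```text
t: 13.28
eef_pos: [0.5024, 0.1672, 0.2165]
ee_rot: [3.14, -0.001, -1.358]
force: [0.4, -0.9, -0.0]
width: 0.0499
```

Emit:
play_rows --targets '[[[-0.04, 0, -0.03, 0], [-0.08, 0, -0.07, 0], [-0.12, 0, -0.11, 0], [-0.16, 0, -0.15, 0], [-0.16, 0, -0.15, 0]]]'

```text
t: 13.9
eef_pos: [0.4687, 0.3261, 0.37]
ee_rot: [-3.137, 0.003, -1.354]
force: [0.0, -0.6, -0.7]
width: 0.0497
```

```bash
sed -i 's/J\[...,0\]>-.05/J[...,0]>0/' c.py; python3 c.py 6
python3 - <<'E'
from h import *
p,W=cloud("top");J=jig(W);z=W[...,2]
m=(abs(J[...,1])<.02)&(z>.06)&(J[...,0]>.19)&(J[...,0]<.25);print("profile x/z near stop",np.c_[J[m][:,0],z[m]][::12].round(4).tolist()[:14])
m=(abs(z-.082)<.004)&(abs(J[...,1])<.05)&(J[...,0]>.02)&(J[...,0]<.22)
A=np.c_[J[m],np.ones(m.sum())];print("tilt dz/dx,dz/dy",np.linalg.lstsq(A,z[m],rcond=None)[0].round(4))
for q in("tape_roll","stamp","pack_a"):print(q,[np.round(r["xyz"],3).tolist() for r in finder.find_in("top",q)][:2])
E
```

```text
t 13.9 jig [-1.944e-01  1.000e-04] tipz 0.1919 yaw-jig 0.13 F [ 0.6 -0.1] -0.7 w 0.05
top 4351 ((130.47776794433594, 1.3816757202148438), (165.8548126220703, 90.78214263916016), 0.2861595153808594) x [0.0485 0.2116]
scene 2323 ((134.77149963378906, -0.0025177001953125), (87.90151977539062, 177.41183471679688), 89.95330047607422) x [0.0478 0.2136]
profile x/z near stop [[0.2185, 0.0769], [0.1975, 0.0857], [0.2216, 0.0754], [0.2102, 0.0834], [0.2011, 0.0818], [0.1922, 0.0789], [0.2158, 0.0708], [0.2057, 0.0814], [0.1959, 0.0828], [0.2188, 0.0775], [0.2097, 0.0837], [0.2025, 0.0816], [0.195, 0.0811], [0.2177, 0.0766]]
tilt dz/dx,dz/dy [-0.0016 -0.0014  0.082 ]
tape_roll [[0.678, 0.087, 0.013]]
stamp [[0.657, 0.17, 0.02]]
pack_a [[0.663, 0.254, 0.032]]
```

View pics/top6.png

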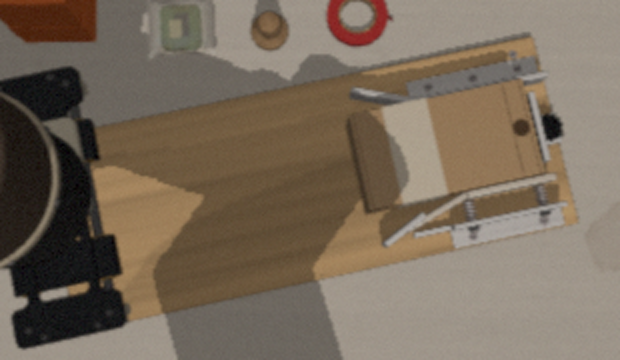

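View pics/scene6.png

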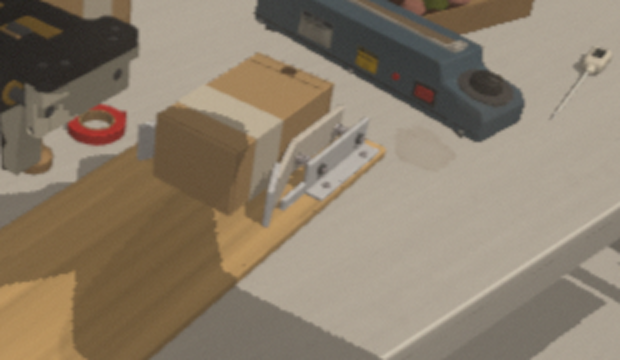

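The top view shows the carton flat in the lane with its lid at the stop (540,120), between fence and cheek. The side items (pack (180,25), stamp (268,28), tape (358,15)) have not moved. The scene view agrees, and the gripper is clear.

```bash
python3 -c "from station import job_done;print(job_done())"
```

```text
the job is handed in; nothing more can be done
None
```

The carton is lying flat in the labelling jig, between the fence and the cheek with its lid end on the stop, and the job is handed in. I tipped it by pushing high on its back face. I then slid it in with both fingers square on its bottom end, feeling for the stop in small steps.

**Pressing force:** the wrist force was steady at 13.4 N along the lane. About 4 N of that was sliding drag, so I estimate about 10 N on the stop. The highest reading was 13.4 N, under the 20 N limit.

**Last checks, after letting go (t ≈ 14 s):**
- **Position:** the lid end measures at jig x ≈ 0.212–0.2135 m against the stop face, which I measured at ≈ 0.213 m. Any gap is within camera accuracy.
- **Square and flat:** it is within 0.3° of square. Its centre is at jig y ≈ +1.4 mm, which means flush to the fence. Tilt is under 0.2% and the top is 82 mm above the worktop, as expected.
- **Side items:** the tape roll, stamp and packed sweet are within 2 mm of where they started, which is detection noise.
- **Robot:** the gripper is clear and touching nothing.

No check failed. The scene camera's carton outline came out about 12 mm long (177 mm), because it sees the carton from the side, so I relied on the top camera for length and squareness.

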